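# Open the colorimeter's sample lid

### The job

Press the release tab of the colorimeter with a fingertip so that the sample lid springs up, then push the lid back until it is fully open and leave it standing open, with the tab let go. Nothing is to be picked up: leave the cuvette in its well and the glassware around the instrument standing where it is, and do not force the tab or the lid.

Things in the scene. Friction and masses are not known exactly. Their poses are not given: they have to be found in the camera images.
- colorimeter: White bench colorimeter, fixed on the black bench, 140 mm wide. Origin on the bench; x from its front (keypad) to its rear, y to its left, z up. Case spans x -135 to +100 mm: top 75 mm high from x = -18 mm to the rear; a step 67 mm high at x = -77 to -18, under the release tab; ahead of it a keypad panel slopes to the front. The grey sample lid on top is hinged at the rear.
- tab_pad (a point): Centre of the upper face of the release tab, 82 mm above the bench at x = -55.5, y = 0 of the colorimeter; moves with the tab. The tab is a grey ribbed plate 31 mm (x) by 36 mm (y), in front of the lid. Behind it (x = -31 to -21 mm) a separate latch hook, 3 mm higher than the tab, holds the lid; it is not to be pressed. Press the tab straight down.
- release_tab (a joint): How far the tab is pressed straight down, m: 0 at rest, lets go of the lid at about 0.004, stop at 0.007. It takes about 2 N to start, 3.2 N to release the lid and 4 N at the stop; it springs back when let go.
- sample_lid (a joint): Lid angle, rad: 0 shut and latched, 1.9 fully open at its stop (leaning 19 degrees back past vertical). When the tab is pressed a spring lifts it within a second to about 1.05, no further; from there it must be pushed, against friction and damping (1 to 3 N at its free edge at 0.1 m/s). It stays where it is left above 1.05.
- lid_edge (a point): Middle of the lid's lower front edge (free edge): shut, 75 mm ahead of and 12 mm below the hinge axis; sprung up, about 48 mm ahead of and 59 mm above it. The lid is an upturned tray 75 by 70 mm: 5 mm plate, 4 mm skirts on front and sides reaching 12 mm below the hinge axis, 62 mm inside, a steel lip 4 mm out at mid front. Sprung up, its hollow side faces the front.
- lid_hinge (a point): Middle of the lid's hinge axis, which runs along the colorimeter's y axis, at x = +55 mm, y = 0, 88 mm above the bench. Fixed to the case.
- cuvette: Clear square cuvette, 12.5 x 12.5 x 44 mm, 12 g, standing loose in a well under the lid at x = +15 mm, y = 0 of the colorimeter; it stands 6 mm proud of the case top. Origin at the centre of its underside, 37 mm above the bench. To be left alone.
- bottle: Reagent bottle, 70 mm in diameter, 140 mm tall, loose on the bench beside the colorimeter. Origin at the centre of its underside. To be left alone.
- vial: Small capped vial, 32 mm in diameter, 60 mm tall, loose on the bench beside the colorimeter. Origin at the centre of its underside. To be left alone.
- cylinder: Glass measuring cylinder, foot 60 mm in diameter, stem 22 mm, 152 mm tall, loose on the bench beside the colorimeter. Origin at the centre of its underside. To be left alone.
- petri_dish: Closed clear petri dish, 90 mm in diameter, 16 mm tall, loose on the bench beside the colorimeter. Origin at the centre of its underside. To be left alone.

How it is judged:
By the outcome, as a careful person would: the job done as asked, in the order asked, and still so for the second after the job is handed in, with the robot touching nothing.
It also fails if it takes over 38 s, if anything falls off the work surface, if the arm or the gripper's body presses on something with over 40 N, if the wrist force passes 120 N, or if a joint passes its speed limit or range.

### The arm

A 6-joint arm with a two-finger parallel gripper is mounted at the origin on the work surface. World frame = base frame: x ahead of the robot, y to its left, z up, the work surface at z = 0. Lengths are in m, angles in rad, forces in N, time in s.
With the tool pointing down it reaches from about 0.2 to 0.875 m from the base axis. Payload 3.4 kg.
Tool frame: the origin (TCP) lies at the very end of the fingers, on their centre line; the grasp point (between the pads) lies 19 mm behind it (bot.tcp_to_grasp is the distance from the TCP to the grasp point, in m); z points along the fingers, y is the line along which they close (so a half turn about z gives the same grasp; the last joint's range is limited). The gripper opens to 94 mm and grips with 3 to 60 N. Pads are 16 mm wide; open, the fingers measure 119 mm over their backs; the gripper's body (75 mm by 177 mm) begins 78 mm behind the grasp point.
Start: joints at [1.147, 0.276, 1.505, -0, 1.361, -0.121], TCP at [0.171, 0.549, 0.205] pointing down, gripper open.
Joint ranges: [-2.89, 2.89], [-0.75, 2.08], [0.22, 2.7], [-1.18, 4.32], [0.11, 2.71], [-2.7, 2.7]. Speed limits (rad/s): [2.57, 2.57, 3.14, 3.14, 3.14, 3.14].

### API

Orientations are given as a rotation vector (axis times angle).
In Python, from plant import telemetry, snapshot, bot gives the robot as it stands. The module is installed in compiled form; this text tells all that it offers.
- The arm moves only by the tool carry_out, never from a script. Its argument "rows" is a list of rows, each an object of numbers: "tx", "ty", "tz": the shift along the tool's x, y, z in mm; "rx", "ry", "rz": the turn, a rotation vector about the tool's x, y, z in degrees; "hand": the finger opening in mm, from 0 to 94. In form: [{"tx": .., "ty": .., "tz": .., "rx": .., "ry": .., "rz": .., "hand": ..}, ...]. A call has 1 to 20 rows; each row is the pose to reach, as a shift and turn from the pose commanded when the call began, along the tool's axes at that moment; what a row does not reach only later rows make up. A row lasts 1/10 s, in which the tool goes at most 50 mm and 8.59 degrees, less where a joint would pass 70% of its speed; a pose out of reach is approached as far as the arm can. A call with a gripper value outside its range is refused whole. The fingers move at their own pace and stop on an object; the grip force is fixed at half the most. Time passes only in rows, so rows that repeat a pose let the fingers close. It gives the time, the measured TCP pose, the force, the opening and the grip force at its end, in the units of the state.
- telemetry.read_state(): the state, without advancing time (a new reading comes with each control period).
- snapshot(name): name is "scene" or "side" or "wrist"; returns a dict with "pixels" (384x512x3 uint8, red, green, blue), "fx", "fy", "cx", "cy" (pixels), "position" and "rotation" of the camera in the world. Camera axes: x right, y up, looking along -z (the intrinsics and any distortion apply to the point x, -y, -z); pixel columns grow to the right and rows downward; lengths in m; the calibration is good to about 2 mm. A picture is of the moment at which its call begins. There is no depth.
- bot.job_done(): hands the job in; it is judged then, once.
The state is a dict: "time": time; "q": joint angles; "qd": joint speeds; "joint_torque": joint torques, N m; "position": TCP position; "orientation": TCP orientation; "ft_force": force on the tool from outside, world axes, zero at the start; "moment": the same for the moment, N m; "opening": finger opening in m; "grasp_force": force on a finger pad.
Only numpy, scipy, OpenCV 4.12 (cv2) and the standard library are available. Lean on these libraries where they do the work, as an engineer would, in place of code of your own. Each camera call takes 0.05 s, during which the arm holds its last target. There are 200 camera calls.

## Working session

There is one attempt and no reset: what is moved stays moved. The work goes in short steps, Python scripts to look and compute and a tool call to move; the robot and the scene stay as the last step left them, time stands still between calls to the robot, and variables do not carry over. Pictures are saved under pics/ and viewed, at most 10 in all, crops included, and the job is handed in when it is done.

Besides the shell and the picture viewer there is one more tool, called after "Emit:" by a JSON object that holds its "api" and its "payload". carry_out: Moves the arm, as the interface text tells. Its arguments: {"type":"object","properties":{"rows":{"type":"array"}},"required":["rows"]}

```bash
mkdir -p pics; cat > h.py <<'E'
import numpy as np, cv2
from plant import telemetry, snapshot, bot
from scipy.spatial.transform import Rotation as R
def ray(s,u,v):
    d=np.array([(u-s["cx"])/s["fx"],-(v-s["cy"])/s["fy"],-1.0])
    return np.array(s["position"]),np.array(s["rotation"]).reshape(3,3)@d
def onz(s,u,v,z):
    p,d=ray(s,u,v); return p+d*(z-p[2])/d[2]
def proj(s,P):
    c=(np.asarray(P)-np.array(s["position"]))@np.array(s["rotation"]).reshape(3,3)
    return np.array([s["cx"]+s["fx"]*c[0]/-c[2], s["cy"]+s["fy"]*-c[1]/-c[2]])
def save(s,n): cv2.imwrite(f"pics/{n}.png",cv2.cvtColor(np.asarray(s["pixels"]),cv2.COLOR_RGB2BGR))
E
python3 - <<'E'
from h import *
ims=[]
for n in ["scene","side"]:
    s=snapshot(n); print(n,{k:(np.round(v,4).tolist()) for k,v in s.items() if k!="pixels"}, [k for k in s])
    save(s,n+"0")
st=telemetry.read_state(); print(st)
E
```

```text
scene {'fx': 444.6926, 'fy': 444.6926, 'cx': 263.24, 'cy': 192.5034, 'position': [0.9957, 0.4319, 0.8168], 'rotation': [0.3342, 0.7755, 2.1841]} ['pixels', 'fx', 'fy', 'cx', 'cy', 'position', 'rotation']
side {'fx': 492.8973, 'fy': 492.8973, 'cx': 251.9438, 'cy': 195.9804, 'position': [0.5147, 0.987, 0.8677], 'rotation': [0.0548, -1.3233, -2.8121]} ['pixels', 'fx', 'fy', 'cx', 'cy', 'position', 'rotation']
{'time': 0.1, 'q': array([ 1.14700776e+00,  2.76512522e-01,  1.50597664e+00,  1.21059560e-06,
        1.36071049e+00, -1.20964264e-01]), 'qd': array([-0.00133788, -0.00112076, -0.00272643, -0.0012636 , -0.00019339,
        0.00203286]), 'joint_torque': array([ 4.02359292e-04, -4.05456841e+01, -2.37780279e+01,  7.01208645e-02,
        2.99336691e-02, -4.64455866e-05]), 'position': array([0.17125211, 0.54838027, 0.20471413]), 'orientation': array([-4.73794731e-01, -3.10522040e+00,  2.43036215e-03]), 'ft_force': array([-0.29505751,  0.10514462,  0.99586919]), 'moment': array([-0.00528513, -0.0105342 , -0.00528414]), 'grasp_force': 0.0, 'opening': 0.09439587792340522}
```

```bash
sed -i 's/np.array(s\["rotation"\]).reshape(3,3)/R.from_rotvec(s["rotation"]).as_matrix()/' h.py; grep -n rotvec h.py
```

```text
6:    return np.array(s["position"]),R.from_rotvec(s["rotation"]).as_matrix()@d
10:    c=(np.asarray(P)-np.array(s["position"]))@R.from_rotvec(s["rotation"]).as_matrix()
```

View pics/scene0.png

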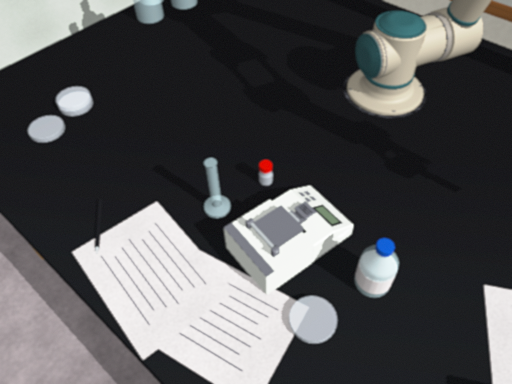

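View pics/side0.png

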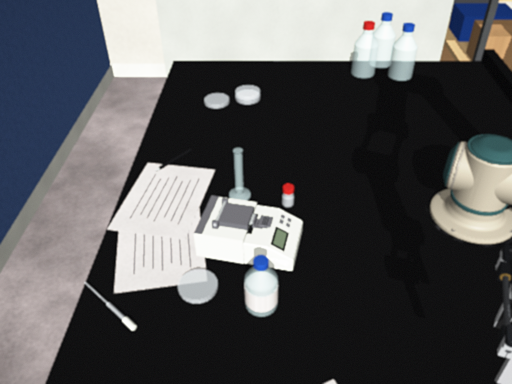

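```bash
python3 - <<'E'
import cv2,numpy as np
a=cv2.imread("pics/scene0.png")[170:300,205:365]; b=cv2.imread("pics/side0.png")[180:280,185:313]
a=cv2.resize(a,(640,520),interpolation=cv2.INTER_CUBIC)
cv2.imwrite("pics/ca.png",a)
g=cv2.cvtColor(cv2.imread("pics/scene0.png"),cv2.COLOR_BGR2HSV)
cv2.imwrite("pics/cb.png",cv2.resize(b,(768,600),interpolation=cv2.INTER_CUBIC))
E
```

```text
(no output)
```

View pics/ca.png

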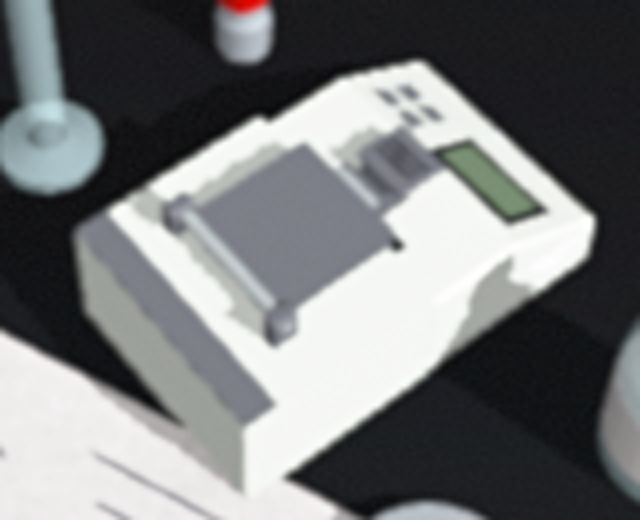

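View pics/cb.png

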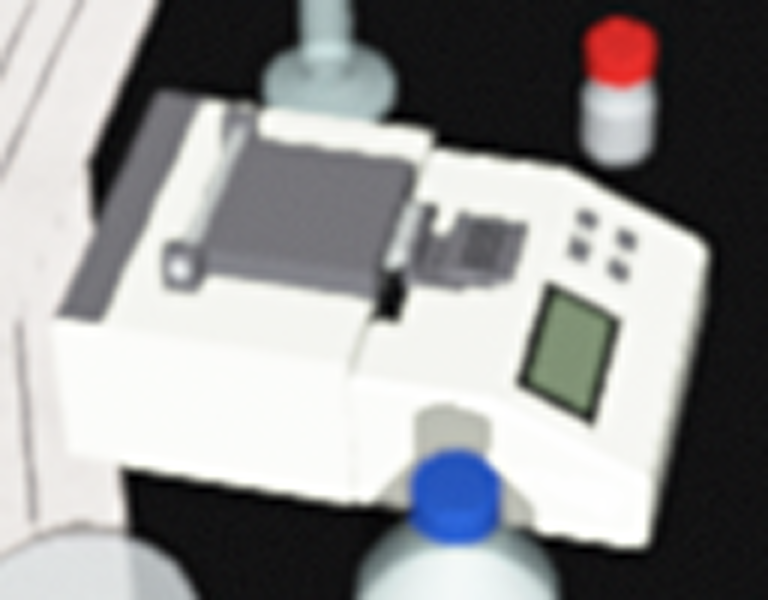

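```bash
python3 - <<'E'
from h import *
sc=snapshot("scene"); sd=snapshot("side")
A=lambda x,y:onz
for n,s,o,k,pts in [("scene",sc,(205,170),4,dict(h1=(180,213,.09),h2=(280,322,.09),r1=(78,232,.075),r2=(245,425,.075),tab=(405,160,.082))),
 ("side",sd,(185,180),6,dict(h1=(240,118,.09),h2=(182,265,.09),r1=(160,92,.075),r2=(62,315,.075),tab=(490,252,.082)))]:
    P={}
    for m,(u,v,z) in pts.items():
        P[m]=onz(s,o[0]+(u+.5)/k-.5,o[1]+(v+.5)/k-.5,z); print(n,m,P[m].round(4))
    for a,b in (("h1","h2"),("r1","r2")):
        d=P[b]-P[a]; print(" len",np.linalg.norm(d).round(4),"mid",((P[a]+P[b])/2).round(4),"xaxis dir deg",np.degrees(np.arctan2(d[1],d[0]))-90,)
    d=(P["h1"]+P["h2"])/2-P["tab"]; print(" tab->hinge",np.linalg.norm(d[:2]),np.degrees(np.arctan2(d[1],d[0])))
E
```

```text
scene h1 [0.6393 0.0694 0.09  ]
scene h2 [0.6545 0.1478 0.09  ]
scene r1 [0.6743 0.031  0.075 ]
scene r2 [0.7004 0.1659 0.075 ]
scene tab [0.5352 0.1302 0.082 ]
 len 0.0799 mid [0.6469 0.1086 0.09  ] xaxis dir deg -10.96981159550424
 len 0.1374 mid [0.6873 0.0984 0.075 ] xaxis dir deg -10.984743251979651
 tab->hinge 0.1138096832396296 -10.95570748386835
side h1 [0.6377 0.0618 0.09  ]
side h2 [0.6524 0.1508 0.09  ]
side r1 [0.6754 0.0277 0.075 ]
side r2 [0.6987 0.1643 0.075 ]
side tab [0.5336 0.1316 0.082 ]
 len 0.0902 mid [0.645  0.1063 0.09  ] xaxis dir deg -9.383218278226181
 len 0.1386 mid [0.6871 0.096  0.075 ] xaxis dir deg -9.67083618583338
 tab->hinge 0.11429880304642741 -12.78444748814308
```

```bash
cat >> h.py <<'E'
YAW=np.radians(-10.8); O=np.array([.590,.118,0]); C=R.from_euler('z',YAW).as_matrix()
def w(x,y,z): return O+C@np.array([x,y,z])/1000   # colorimeter mm -> world m
def tc(P): return C.T@(np.asarray(P)-O)*1000
def go(x,y,z,align=True):
    st=telemetry.read_state(); T=R.from_rotvec(st["orientation"]); M=T.as_matrix()
    print("t",st["time"],"tcp in case mm",tc(st["position"]).round(1),"F",C.T@st["ft_force"].round(2),"open",st["opening"])
    best=min((R.from_matrix(np.column_stack([s*C[:,0],-s*C[:,1],[0,0,-1]])) for s in (1,-1)),key=lambda G:(T.inv()*G).magnitude())
    print("t mm",(M.T@(w(x,y,z)-st["position"])*1000).round(1),"r deg",np.degrees((T.inv()*best).as_rotvec()).round(2))
E
python3 - <<'E'
from h import *
go(-57,0,190)
E
```

```text
t 0.2 tcp in case mm [-491.9  344.5  204.9] F [-0.57830523  0.4699607   0.89      ] open 0.09385033249957586
t mm [-471.4 -292.6   15.2] r deg [-0.06 -0.01 -6.55]
```

Emit:
{"api": "carry_out", "payload": {"rows": [{"tx": -471,"ty": -293,"tz": 15,"rz": -6.5,"hand": 0},{"tx": -471,"ty": -293,"tz": 15,"rz": -6.5,"hand": 0},{"tx": -471,"ty": -293,"tz": 15,"rz": -6.5,"hand": 0},{"tx": -471,"ty": -293,"tz": 15,"rz": -6.5,"hand": 0},{"tx": -471,"ty": -293,"tz": 15,"rz": -6.5,"hand": 0},{"tx": -471,"ty": -293,"tz": 15,"rz": -6.5,"hand": 0},{"tx": -471,"ty": -293,"tz": 15,"rz": -6.5,"hand": 0},{"tx": -471,"ty": -293,"tz": 15,"rz": -6.5,"hand": 0},{"tx": -471,"ty": -293,"tz": 15,"rz": -6.5,"hand": 0},{"tx": -471,"ty": -293,"tz": 15,"rz": -6.5,"hand": 0},{"tx": -471,"ty": -293,"tz": 15,"rz": -6.5,"hand": 0},{"tx": -471,"ty": -293,"tz": 15,"rz": -6.5,"hand": 0},{"tx": -471,"ty": -293,"tz": 15,"rz": -6.5,"hand": 0},{"tx": -471,"ty": -293,"tz": 15,"rz": -6.5,"hand": 0},{"tx": -471,"ty": -293,"tz": 15,"rz": -6.5,"hand": 0},{"tx": -471,"ty": -293,"tz": 15,"rz": -6.5,"hand": 0},{"tx": -471,"ty": -293,"tz": 15,"rz": -6.5,"hand": 0}]}}

```text
invalid input at $.rows[0]: expected keys tx, ty, tz, rx, ry, rz, hand
```

```bash
python3 - <<'E'
from h import *
go(-57,0,100)
s=snapshot("wrist"); save(s,"w1"); print(s["position"].round(4) , s["fx"],s["cx"],s["cy"],s["rotation"])
for p in [(-55.5,0,82),(-71,18,82),(-71,-18,82),(-40,18,82),(-40,-18,82),(55,40,88),(55,-40,88),(100,70,75),(100,-70,75)]: print(p,proj(s,w(*p)).round(0))
E
```

```text
t 0.2 tcp in case mm [-491.9  344.5  204.9] F [-0.57830523  0.4699607   0.89      ] open 0.09385033249957586
t mm [-471.4 -292.5  105.2] r deg [-0.06 -0.01 -6.55]
[0.1012 0.5699 0.3852] 336.42901173837606 258.2516978015994 195.5681270653623 [-0.21760265 -0.1584264   1.26124844]
(-55.5, 0, 82) [ 30. 550.]
(-71, 18, 82) [ 40. 541.]
(-71, -18, 82) [ 13. 543.]
(-40, 18, 82) [ 47. 558.]
(-40, -18, 82) [ 20. 560.]
(55, 40, 88) [ 79. 612.]
(55, -40, 88) [ 21. 616.]
(100, 70, 75) [113. 618.]
(100, -70, 75) [ 16. 625.]
```

View pics/w1.png

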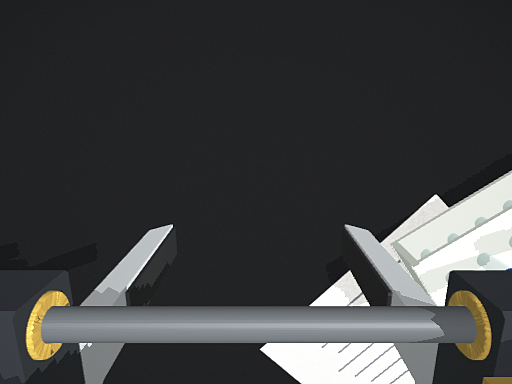

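The move was refused because every key is required. The wrist picture only shows the empty bench and the open fingers, so I'm resending the move with all keys.

Emit:
{"api": "carry_out", "payload": {"rows": [{"tx": -471,"ty": -293,"tz": 15,"rx": 0,"ry": 0,"rz": -6.5,"hand": 0},{"tx": -471,"ty": -293,"tz": 15,"rx": 0,"ry": 0,"rz": -6.5,"hand": 0},{"tx": -471,"ty": -293,"tz": 15,"rx": 0,"ry": 0,"rz": -6.5,"hand": 0},{"tx": -471,"ty": -293,"tz": 15,"rx": 0,"ry": 0,"rz": -6.5,"hand": 0},{"tx": -471,"ty": -293,"tz": 15,"rx": 0,"ry": 0,"rz": -6.5,"hand": 0},{"tx": -471,"ty": -293,"tz": 15,"rx": 0,"ry": 0,"rz": -6.5,"hand": 0},{"tx": -471,"ty": -293,"tz": 15,"rx": 0,"ry": 0,"rz": -6.5,"hand": 0},{"tx": -471,"ty": -293,"tz": 15,"rx": 0,"ry": 0,"rz": -6.5,"hand": 0},{"tx": -471,"ty": -293,"tz": 15,"rx": 0,"ry": 0,"rz": -6.5,"hand": 0},{"tx": -471,"ty": -293,"tz": 15,"rx": 0,"ry": 0,"rz": -6.5,"hand": 0},{"tx": -471,"ty": -293,"tz": 15,"rx": 0,"ry": 0,"rz": -6.5,"hand": 0},{"tx": -471,"ty": -293,"tz": 15,"rx": 0,"ry": 0,"rz": -6.5,"hand": 0},{"tx": -471,"ty": -293,"tz": 15,"rx": 0,"ry": 0,"rz": -6.5,"hand": 0},{"tx": -471,"ty": -293,"tz": 15,"rx": 0,"ry": 0,"rz": -6.5,"hand": 0},{"tx": -471,"ty": -293,"tz": 15,"rx": 0,"ry": 0,"rz": -6.5,"hand": 0},{"tx": -471,"ty": -293,"tz": 15,"rx": 0,"ry": 0,"rz": -6.5,"hand": 0},{"tx": -471,"ty": -293,"tz": 15,"rx": 0,"ry": 0,"rz": -6.5,"hand": 0}]}}

```text
time: 1.95
position: [0.5331, 0.1298, 0.1907]
orientation: [0.294, 3.128, 0.0]
ft_force: [0.5, -0.4, -0.6]
opening: 0.0007
grasp_force: 0.0
```

```bash
python3 - <<'E'
from h import *
go(-57,0,100)
s=snapshot("wrist"); save(s,"w2"); print(s["position"].round(4))
for p in [(-55.5,0,82),(-71,18,82),(-71,-18,82),(-40,18,82),(-40,-18,82),(55,40,88),(55,-40,88),(100,70,75),(100,-70,75)]: print(p,proj(s,w(*p)).round(0))
E
```

```text
t 1.95 tcp in case mm [-58.1   0.9 190.7] F [ 0.62083195 -0.31932379 -0.55      ] open 0.0006642483895927333
t mm [-1.1 -0.9 90.7] r deg [0.02 0.01 0.05]
[0.4608 0.1428 0.3709]
(-55.5, 0, 82) [258. 197.]
(-71, 18, 82) [278. 180.]
(-71, -18, 82) [237. 180.]
(-40, 18, 82) [278. 214.]
(-40, -18, 82) [238. 214.]
(55, 40, 88) [300. 311.]
(55, -40, 88) [216. 311.]
(100, 70, 75) [326. 343.]
(100, -70, 75) [189. 343.]
```

View pics/w2.png

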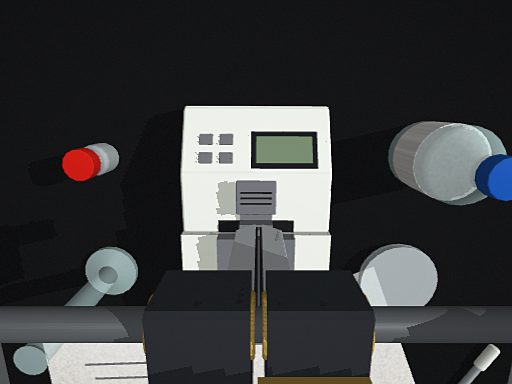

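The tab sits at u 236–276, v 180–214, within about 1 px of the prediction, and the case edges look square to the tool. I'll descend on it.

Emit:
{"api": "carry_out", "payload": {"rows": [{"tx": -1,"ty": -2,"tz": 40,"rx": 0,"ry": 0,"rz": 0,"hand": 0},{"tx": -1,"ty": -2,"tz": 80,"rx": 0,"ry": 0,"rz": 0,"hand": 0},{"tx": -1,"ty": -2,"tz": 100,"rx": 0,"ry": 0,"rz": 0,"hand": 0},{"tx": -1,"ty": -2,"tz": 105,"rx": 0,"ry": 0,"rz": 0,"hand": 0},{"tx": -1,"ty": -2,"tz": 105,"rx": 0,"ry": 0,"rz": 0,"hand": 0},{"tx": -1,"ty": -2,"tz": 105,"rx": 0,"ry": 0,"rz": 0,"hand": 0}]}}

```text
time: 2.6
position: [0.5354, 0.1269, 0.0868]
orientation: [0.296, 3.125, 0.001]
ft_force: [0.5, 0.1, 0.2]
opening: 0.0005
grasp_force: 0.0
```

Emit:
{"api": "carry_out", "payload": {"rows": [{"tx": 0,"ty": 0,"tz": 2,"rx": 0,"ry": 0,"rz": 0,"hand": 0},{"tx": 0,"ty": 0,"tz": 4,"rx": 0,"ry": 0,"rz": 0,"hand": 0},{"tx": 0,"ty": 0,"tz": 5,"rx": 0,"ry": 0,"rz": 0,"hand": 0},{"tx": 0,"ty": 0,"tz": 5,"rx": 0,"ry": 0,"rz": 0,"hand": 0}]}}

```text
time: 3.0
position: [0.535, 0.1267, 0.0811]
orientation: [0.297, 3.126, 0.001]
ft_force: [-0.2, -0.5, 3.2]
opening: 0.0003
grasp_force: 1.3
```

Contact is made and the reading is about 3 N, with roughly 1 mm of press. I'll go further in small steps.

Emit:
{"api": "carry_out", "payload": {"rows": [{"tx": 0,"ty": 0,"tz": 1,"rx": 0,"ry": 0,"rz": 0,"hand": 0},{"tx": 0,"ty": 0,"tz": 2,"rx": 0,"ry": 0,"rz": 0,"hand": 0},{"tx": 0,"ty": 0,"tz": 3,"rx": 0,"ry": 0,"rz": 0,"hand": 0},{"tx": 0,"ty": 0,"tz": 4,"rx": 0,"ry": 0,"rz": 0,"hand": 0},{"tx": 0,"ty": 0,"tz": 4,"rx": 0,"ry": 0,"rz": 0,"hand": 0},{"tx": 0,"ty": 0,"tz": 4,"rx": 0,"ry": 0,"rz": 0,"hand": 0}]}}

```text
time: 3.6
position: [0.535, 0.1267, 0.0766]
orientation: [0.297, 3.126, 0.001]
ft_force: [2.1, 0.2, 3.0]
opening: 0.0006
grasp_force: 1.7
```

```bash
python3 - <<'E'
from h import *
go(-57,-1,77)
sc=snapshot("side"); a=np.asarray(sc["pixels"])[150:290,180:320]
sc2=snapshot("scene"); b=np.asarray(sc2["pixels"])[150:290,220:360]
cv2.imwrite("pics/p3.png",cv2.resize(np.hstack([a,b])[:,:,::-1],(800,400),interpolation=cv2.INTER_CUBIC))
E
```

```text
t 3.6 tcp in case mm [-55.7  -1.8  76.6] F [2.07023989 0.56798485 2.96      ] open 0.0006126046197017676
t mm [ 1.3  0.8 -0.4] r deg [ 0.03  0.07 -0.05]
```

View pics/p3.png

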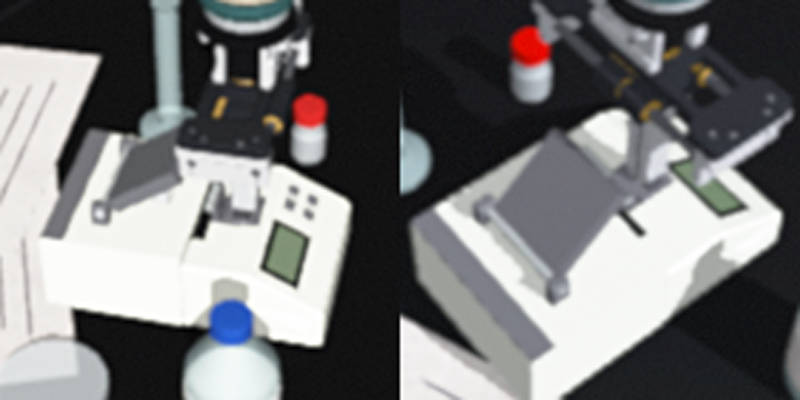

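The lid has come free and is swinging up behind the fingers in both views. I'll let the tab go and lift to pushing height.

Emit:
{"api": "carry_out", "payload": {"rows": [{"tx": 0,"ty": 0,"tz": -10,"rx": 0,"ry": 0,"rz": 0,"hand": 0},{"tx": 0,"ty": 0,"tz": -30,"rx": 0,"ry": 0,"rz": 0,"hand": 0},{"tx": 0,"ty": 0,"tz": -55,"rx": 0,"ry": 0,"rz": 0,"hand": 0},{"tx": 0,"ty": 0,"tz": -66,"rx": 0,"ry": 0,"rz": 0,"hand": 0},{"tx": 0,"ty": 0,"tz": -66,"rx": 0,"ry": 0,"rz": 0,"hand": 0},{"tx": 0,"ty": 0,"tz": -66,"rx": 0,"ry": 0,"rz": 0,"hand": 0},{"tx": 0,"ty": 0,"tz": -66,"rx": 0,"ry": 0,"rz": 0,"hand": 0}]}}

```text
time: 4.4
position: [0.533, 0.1264, 0.1411]
orientation: [-0.297, -3.125, 0.001]
ft_force: [-0.2, 0.3, -1.2]
opening: 0.0004
grasp_force: 0.0
```

```bash
python3 - <<'E'
from h import *
go(-10,0,140)
sc=snapshot("side"); a=np.asarray(sc["pixels"])[130:270,180:320]
sc2=snapshot("scene"); b=np.asarray(sc2["pixels"])[150:290,220:360]
cv2.imwrite("pics/p4.png",cv2.resize(np.hstack([a,b])[:,:,::-1],(800,400),interpolation=cv2.INTER_CUBIC))
k=400/140
for e in [(7,35,147),(7,-35,147)]: print((proj(sc,w(*e))-[180,130])*k,(proj(sc2,w(*e))-[220,150])*k+[400,0])
E
```

```text
t 4.4 tcp in case mm [-57.5  -2.4 141.1] F [-0.21525417  0.27452804 -1.17      ] open 0.0003945042129493736
t mm [-47.5   2.4   1. ] r deg [-0.05 -0.17 -0.05]
[156.98989059 215.88313393] [611.91554789 191.39932808]
[178.86815142 161.64785877] [544.81588522 125.05082475]
```

View pics/p4.png

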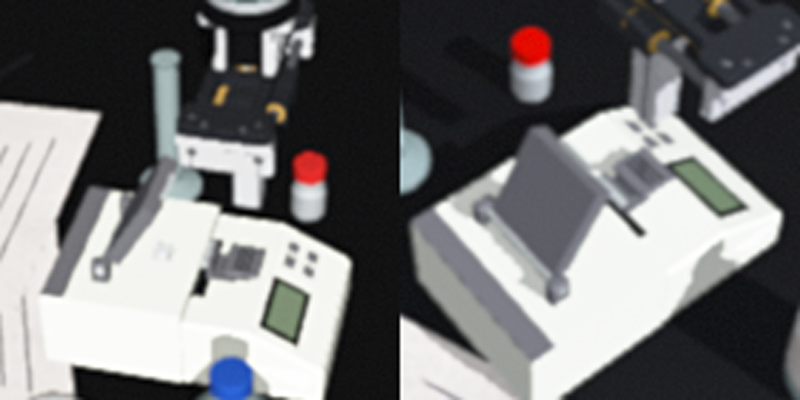

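The lid now stands at its sprung-up angle, with its edge near (165,165) in the left view, and the tab is free. I'll push the free edge back with the finger side.

Emit:
{"api": "carry_out", "payload": {"rows": [{"tx": -25,"ty": 2,"tz": 2,"rx": 0,"ry": 0,"rz": 0,"hand": 0},{"tx": -45,"ty": 2,"tz": 2,"rx": 0,"ry": 0,"rz": 0,"hand": 0},{"tx": -51,"ty": 2,"tz": 2,"rx": 0,"ry": 0,"rz": 0,"hand": 0},{"tx": -57,"ty": 2,"tz": 2,"rx": 0,"ry": 0,"rz": 0,"hand": 0},{"tx": -63,"ty": 2,"tz": 2,"rx": 0,"ry": 0,"rz": 0,"hand": 0},{"tx": -69,"ty": 2,"tz": 2,"rx": 0,"ry": 0,"rz": 0,"hand": 0},{"tx": -75,"ty": 2,"tz": 2,"rx": 0,"ry": 0,"rz": 0,"hand": 0},{"tx": -81,"ty": 2,"tz": 2,"rx": 0,"ry": 0,"rz": 0,"hand": 0}]}}

```text
time: 5.3
position: [0.6146, 0.1133, 0.1407]
orientation: [0.297, 3.127, 0.0]
ft_force: [-0.6, -0.1, 0.7]
opening: 0.0007
grasp_force: 0.6
```

Emit:
{"api": "carry_out", "payload": {"rows": [{"tx": -6,"ty": 0,"tz": 0,"rx": 0,"ry": 0,"rz": 0,"hand": 0},{"tx": -12,"ty": 0,"tz": 0,"rx": 0,"ry": 0,"rz": 0,"hand": 0},{"tx": -18,"ty": 0,"tz": 0,"rx": 0,"ry": 0,"rz": 0,"hand": 0},{"tx": -22,"ty": 0,"tz": 0,"rx": 0,"ry": 0,"rz": 0,"hand": 0},{"tx": -26,"ty": 0,"tz": 0,"rx": 0,"ry": 0,"rz": 0,"hand": 0}]}}

```text
time: 5.8
position: [0.6402, 0.1083, 0.1403]
orientation: [0.297, 3.127, 0.0]
ft_force: [-1.0, 0.0, -0.6]
opening: 0.0003
grasp_force: 0.3
```

Emit:
{"api": "carry_out", "payload": {"rows": [{"tx": -2,"ty": 0,"tz": 0,"rx": 0,"ry": 0,"rz": 0,"hand": 0},{"tx": -4,"ty": 0,"tz": 0,"rx": 0,"ry": 0,"rz": 0,"hand": 0},{"tx": -5,"ty": 0,"tz": 0,"rx": 0,"ry": 0,"rz": 0,"hand": 0}]}}

```text
time: 6.1
position: [0.6447, 0.1074, 0.1403]
orientation: [-0.297, -3.127, -0.0]
ft_force: [-0.3, -0.5, 0.0]
opening: 0.0007
grasp_force: 0.2
```

```bash
python3 - <<'E'
from h import *
go(60,0,140)
sc=snapshot("side"); a=np.asarray(sc["pixels"])[130:270,180:320]
sc2=snapshot("scene"); b=np.asarray(sc2["pixels"])[150:290,220:360]
cv2.imwrite("pics/p5.png",cv2.resize(np.hstack([a,b])[:,:,::-1],(800,400),interpolation=cv2.INTER_CUBIC))
k=400/140
for e in [(68,35,163),(68,-35,163)]: print((proj(sc,w(*e))-[180,130])*k,(proj(sc2,w(*e))-[220,150])*k+[400,0])
E
```

```text
t 6.1 tcp in case mm [ 5.570e+01 -1.000e-01  1.403e+02] F [-0.18322359 -0.53378752  0.04      ] open 0.0006976904761517593
t mm [-4.3  0.1  0.3] r deg [ 0.   -0.01 -0.05]
[ 81.25854643 189.77408538] [537.68392288 225.91652704]
[106.5257208  136.77967255] [470.86118149 155.23548701]
```

View pics/p5.png

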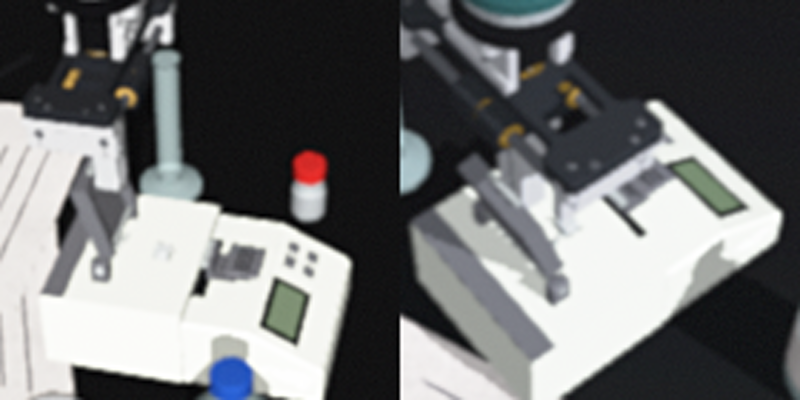

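The lid is just past vertical, leaning back, with the finger against its front edge near (95,165) in the left view. I'll go on to the stop in small steps, watching the force.

Emit:
{"api": "carry_out", "payload": {"rows": [{"tx": -2,"ty": 0,"tz": 0,"rx": 0,"ry": 0,"rz": 0,"hand": 0},{"tx": -3,"ty": 0,"tz": 0,"rx": 0,"ry": 0,"rz": 0,"hand": 0}]}}

```text
time: 6.4
position: [0.6477, 0.1069, 0.1405]
orientation: [0.297, 3.127, 0.0]
ft_force: [-0.8, 0.8, -0.5]
opening: 0.0006
grasp_force: 0.3
```

Emit:
{"api": "carry_out", "payload": {"rows": [{"tx": -1,"ty": 0,"tz": 0,"rx": 0,"ry": 0,"rz": 0,"hand": 0},{"tx": -1.5,"ty": 0,"tz": 0,"rx": 0,"ry": 0,"rz": 0,"hand": 0}]}}

```text
time: 6.6
position: [0.6479, 0.1069, 0.1404]
orientation: [-0.297, -3.125, -0.0]
ft_force: [-3.8, 0.3, 1.3]
opening: 0.0006
grasp_force: 1.9
```

Emit:
{"api": "carry_out", "payload": {"rows": [{"tx": -0.7,"ty": 0,"tz": 0,"rx": 0,"ry": 0,"rz": 0,"hand": 0},{"tx": -0.7,"ty": 0,"tz": 0,"rx": 0,"ry": 0,"rz": 0,"hand": 0}]}}

```text
time: 6.8
position: [0.6481, 0.1069, 0.1404]
orientation: [-0.296, -3.124, -0.0]
ft_force: [-4.3, 1.1, 1.2]
opening: 0.0003
grasp_force: 2.6
```

The arm has stalled with the force rising, and the position matches the lid's stop to within 1 mm. I'll back away.

Emit:
{"api": "carry_out", "payload": {"rows": [{"tx": 5,"ty": 0,"tz": 0,"rx": 0,"ry": 0,"rz": 0,"hand": 0},{"tx": 20,"ty": 0,"tz": 0,"rx": 0,"ry": 0,"rz": 0,"hand": 0},{"tx": 60,"ty": 0,"tz": 0,"rx": 0,"ry": 0,"rz": 0,"hand": 0},{"tx": 100,"ty": 0,"tz": -20,"rx": 0,"ry": 0,"rz": 0,"hand": 0},{"tx": 140,"ty": 0,"tz": -60,"rx": 0,"ry": 0,"rz": 0,"hand": 0},{"tx": 180,"ty": 0,"tz": -60,"rx": 0,"ry": 0,"rz": 0,"hand": 0},{"tx": 180,"ty": 0,"tz": -60,"rx": 0,"ry": 0,"rz": 0,"hand": 0},{"tx": 180,"ty": 0,"tz": -60,"rx": 0,"ry": 0,"rz": 0,"hand": 0},{"tx": 180,"ty": 0,"tz": -60,"rx": 0,"ry": 0,"rz": 0,"hand": 0}]}}

```text
time: 7.7
position: [0.4745, 0.1403, 0.2005]
orientation: [0.297, 3.125, 0.0]
ft_force: [1.2, 0.5, -0.2]
opening: 0.0006
grasp_force: 0.0
```

```bash
python3 - <<'E'
from h import *
go(60,0,140)
sc=snapshot("side"); a=np.asarray(sc["pixels"])[130:270,180:320]
sc2=snapshot("scene"); b=np.asarray(sc2["pixels"])[150:290,220:360]
cv2.imwrite("pics/p6.png",cv2.resize(np.hstack([a,b])[:,:,::-1],(800,400),interpolation=cv2.INTER_CUBIC))
k=400/140
for e in [(68,35,163),(68,-35,163)]: print((proj(sc,w(*e))-[180,130])*k,(proj(sc2,w(*e))-[220,150])*k+[400,0])
E
```

```text
t 7.7 tcp in case mm [-1.176e+02  2.000e-01  2.005e+02] F [ 1.06773592  0.75341888 -0.21      ] open 0.0005797600977940436
t mm [-1.775e+02 -1.000e-01  6.090e+01] r deg [ 0.02  0.13 -0.06]
[ 81.25854643 189.77408538] [537.68392288 225.91652704]
[106.5257208  136.77967255] [470.86118149 155.23548701]
```

View pics/p6.png

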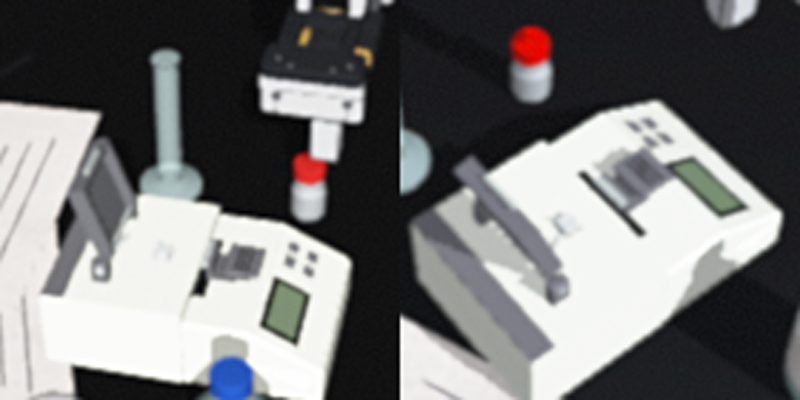

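The lid stands open with its edge at about (80,190) and (103,138) in the left view. The fully open prediction is (81,190) and (107,137). The tab is up, the cuvette is in its well, the glassware that shows in these crops is still standing, and the arm is clear.

```bash
python3 -c "
from plant import bot; print(bot.job_done())"
```

```text
the job is handed in; nothing more can be done
None
```

I pressed the tab, the lid sprang up, and I pushed it back to its stop and left it standing open with the tab released; the job is handed in, at about 8 s of the 38 s allowed and with no result returned yet.

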